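Clamp a circuit board in the sprung-arm soldering jig

TASK

Draw the jig's curved sprung arm right back until it stays back by itself, then take the circuit board with the finned heat sink and set it flat on the jig, its long straight edge slid home under the lip of the fixed edge and its cut corner towards the arm. With the arm still back, push the board gently along the edge until its end touches the foot of the end stop's screw, and let go of it. Then let the arm spring forward onto the cut corner so that it clamps the board home against both the edge and the foot. Leave the spare board and the hand tools where they are.

Things in the scene. Friction and masses are not known exactly. Their poses are not given: they have to be found in the camera images.
- jig: fixed jig, dark steel base plate 220 x 230 x 12 mm, yaw varies. Origin on the plate's underside; the plate spans x -130 to +90, y -115 to +115 mm; z up. The bed (plate top) is at z 12 mm. It carries the fixed edge (+x side, along y), the end stop (+y side) and the sprung arm (-x, -y side)
- edge (a point): point on the fixed edge's wall at bed height (jig x 50, y 15, z 12 mm). The fixed edge is an aluminium rail along jig y (150 mm); its wall is the plane x = 50 mm and faces -x. Its lip overhangs the bed by 6 mm, underside 7.5 mm and top 11.5 mm above the bed: the 5 mm board goes under it only by sliding in flat along +x, not from straight above
- pivot (a point): top of the curved arm's upright pivot (jig x -88.6, y 42.9, z 38 mm). The arm's tip is 110 mm from this axis; at joint 0 the tip is at jig x -10.8, y -34.9 mm, -45 degrees from the jig's +x, and as the joint grows it turns clockwise seen from above, towards the jig's -x, -y
- clip (a joint): curved steel arm, rad: 0 = fully forward, 0.75 = fully back (hard stop). Over-centre spring: below 0.5 it springs forward (about 9 N at the tip near 0.1, fading to none at 0.5), above 0.5 it springs back and stays at 0.75 (6 N there). Let go below 0.5 it closes within a second. With a board home it rests between 0.02 and 0.26
- post (a point): centre of the top of the arm's upright black finger post, above the arm's tip: a cylinder 14 mm in diameter, standing from 35 mm to 75 mm above the bench, under it a steel roller 16 mm in diameter that reaches down to 13 mm above the bench
- endstop: fixed aluminium block on the jig, 50 (x) x 16 (y) x 18 mm. Origin at the bottom middle of its -y face, on the bed (jig x 12, y 79, z 12 mm), axes parallel to the jig's. A set screw stands out of that face towards -y and ends in a flat steel foot 32 mm wide (1.5 to 14.5 mm above the bed). The foot's front stands 4 to 34 mm out from the block: set anew each time, not measured, to be felt for
- board: loose blue board 76 (x) x 110 (y) x 5 mm, 0.22 kg, with a finned heat sink in its middle: 36 (x) x 60 (y) mm, top 45 mm above the underside, its +x and -x sides free to grip. Origin under its centre, z up. Corner at -x, -y cut at 45 degrees (22 mm legs). Home, its axes are parallel to the jig's: +x edge under the lip, +y end at the foot. Parts up to 18 mm high stand near its +y and -y ends
- corner (a point): the square corner of the board at its +x, +y end (x +38, y +55 mm on the underside), which ends between the fixed edge and the foot of the end stop
- spareboard: smaller loose blue board 50 x 80 mm without heat sink and with two black chips (11 mm high over all); not needed, leave. Origin under its centre
- pliers: red-handled long-nosed pliers lying flat, 160 mm long, 14 mm high; leave. Origin under the joint, handles to -x
- cutters: red-handled side cutters lying flat, 125 mm long, 14 mm high; leave. Origin under the joint, handles to -x
- driver: orange-handled screwdriver lying flat, 190 mm long; leave. Origin at its middle, handle to -x
There are look-alikes about, which are no part of the job. What is shaped like the board but green or red is not meant.

How it is judged (in metres and radians):
On the way, in this order (a step that is already met when the one before it is completed fails the run):
1. the arm is drawn back and stays back after the hand has left its post (value of joint clip above 0.65 rad and distance between the grasp point and post above 0.06 m), for 0.3 s.
2. with the arm still back, the board lies flat under the lip, within 4 mm of the fixed edge, and its end touches the end stop's foot (value of joint clip above 0.5 rad and x of corner in the frame of jig above 0.046 m and z of board in the frame of jig below 0.0145 m and angle between board's own z axis and vertical below 0.04 rad and contact force between board and endstop above 0.3 N), for 0.02 s.
3. with the arm still back, the board lies there, let go (value of joint clip above 0.5 rad and x of corner in the frame of jig above 0.046 m and z of board in the frame of jig below 0.0145 m and angle between board's own z axis and vertical below 0.04 rad and contact force between the fingers and board below 0.1 N), for 0.2 s.
At the end, for the whole second after the job is handed in: the board lies at rest, flat on the bed (2.5 mm, 0.03 rad), parallel to the jig (0.03 rad), its long edge within 2 mm of the fixed edge's wall, its end pressed on the end stop's foot (over 0.3 N), the arm sprung forward against its cut corner (joint 0.01 to 0.3 rad) (value of joint clip between 0.01 and 0.3 rad and x of corner in the frame of jig between 0.048 and 0.052 m and angle between the x axis of board and the x axis of jig, either way round below 0.03 rad and z of board in the frame of jig between 0.01 and 0.0145 m and angle between board's own z axis and vertical below 0.03 rad and linear speed of board below 0.01 m/s and contact force between board and endstop above 0.3 N); the robot touches nothing.
It fails at once if the spare board, the pliers, the cutters or the screwdriver is moved by more than 25 mm (distance of any of spareboard, pliers, cutters, driver from where it was at the start of the episode above 0.025 m).
It fails at once if the board is rammed against the end stop with over 25 N (contact force between board and endstop above 25 N).
It also fails if it takes over 67 s, if anything falls off the work surface, if the arm or the gripper's body presses on something with over 40 N, if the wrist force passes 120 N, or if a joint passes its speed limit or range.

ROBOT

A 7-joint arm with a two-finger parallel gripper is mounted at the origin on the work surface. World frame = base frame: x ahead of the robot, y to its left, z up, the work surface at z = 0. Lengths are in m, angles in degrees, forces in N, time in s.
With the tool pointing down it reaches from about 0.425 to 0.875 m from the base axis. Payload 4.7 kg.
Tool frame: the origin (TCP) lies at the very end of the fingers, on their centre line; the grasp point (between the pads) lies env.hold_point_z behind it (env.hold_point_z is the distance from the TCP to the grasp point, in m); z points along the fingers, y is the line along which they close (so a half turn about z gives the same grasp; the last joint's range is limited). The gripper opens to 87 mm and grips with 3 to 60 N. Pads are 19 mm wide; open, the fingers measure 117 mm over their backs; the gripper's body (75 mm by 190 mm) begins 51 mm behind the grasp point.
Start: joints at [0.808, 18.392, -4.016, 83.108, 1.295, 78.541, -3.26], TCP at [0.65, -0, 0.223] pointing down, gripper open.
Joint ranges: [-163.93, 163.93], [-17.29, 119.83], [-79.2, 71.16], [3.27, 140.29], [-89.18, 269.18], [5.43, 117.66], [-154.24, 154.24]. Speed limits (degrees/s): [147.25, 147.25, 180, 180, 180, 180, 180].

INTERFACE

Orientations are given as [roll, pitch, yaw] about the fixed x, y, z axes, in that order (R = Rz(yaw) Ry(pitch) Rx(roll)).
In Python, from cell import env gives the robot as it stands.
- The arm moves only by the shell command python3 -m jog 'ROWS' [FORCE]. ROWS is JSON, a list of rows, each an object with "dp": the shift along the tool's x, y, z in cm, a list of three; "twist": the turn about the tool's z in degrees; "fingers": the opening, from 0 (shut) to 1 (fully open). A call has 1 to 8 rows; each row is the pose to reach, as a shift and turn from the pose commanded when the call began, along the tool's axes at that moment; what a row does not reach only later rows make up. A row lasts 1/8 s, in which the tool goes at most 62.5 mm and 10.7 degrees, less where a joint would pass 70% of its speed; a pose out of reach is approached as far as the arm can. A call with a gripper value outside its range is refused whole. The fingers move at their own pace and stop on an object; FORCE is the grip in N (left out, the last holds). Time passes only in rows, so rows that repeat a pose let the fingers close. It gives the time, the measured TCP pose, the force, the opening and the grip force at its end, in the units of the state.
- env.get_obs(): the state, without advancing time (a new reading comes with each control period).
- env.read_camera(name): name is "scene" or "side" or "wrist"; returns a dict with "pixels" (480x640x3 uint8, blue, green, red), "depth" (480x640 float32, m along the optical axis (not along the pixel's ray), 0 where there is no reading), "fx", "fy", "cx", "cy" (pixels), "rvec" (rotation vector, rad) and "tvec" (3), from world to camera coordinates, as OpenCV has them. Camera axes: x right, y down, z forward; pixel columns grow to the right and rows downward; lengths in m; the calibration is good to about 2 mm. The wrist camera is an equidistant fisheye: a pixel r from the principal point sees the ray r / f radians off the axis. A picture is of the moment at which its call begins.
- env.sign_off(): hands the job in; it is judged then, once.
The state is a dict: "time_s": time; "qpos": joint angles; "joint_velocities": joint speeds; "effort": joint torques, N m; "tool_pos": TCP position; "tool_rot": TCP orientation; "force": force on the tool from outside, world axes, zero at the start; "wrist_torque": the same for the moment, N m; "grip_width": finger opening in m; "grasp_force": force on a finger pad.
Only numpy, scipy, OpenCV 4.12 (cv2) and the standard library are available. Lean on these libraries where they do the work, as an engineer would, in place of code of your own. Each camera call takes 0.05 s, during which the arm holds its last target. There are 200 camera calls.

## Working session

There is one attempt and no reset: what is moved stays moved. The work goes in short steps, Python scripts to look and compute and a shell command to move; the robot and the scene stay as the last step left them, time stands still between calls to the robot, and variables do not carry over. Pictures are saved under pics/ and viewed, at most 10 in all, crops included, and the job is handed in when it is done.

```bash
ls; mkdir -p pics; python3 - <<'E'
from cell import env
import cv2,numpy as np
print(env.get_obs(), env.hold_point_z)
for n in ("scene","side"):
    c=env.read_camera(n); cv2.imwrite(f"pics/{n}0.png",c["pixels"]); np.savez(f"/tmp/{n}0.npz",**c)
    R=cv2.Rodrigues(np.array(c["rvec"],float))[0]; print(n,c["fx"],c["cx"],c["cy"],-R.T@np.array(c["tvec"]).ravel())
E
```

```text
pics
{'time_s': 0.0, 'qpos': array([ 0.80879335, 18.43952861, -4.01519333, 83.17393543,  1.29449325,
       78.54262896, -3.26088029]), 'joint_velocities': array([ 0.06896645,  0.18854674,  0.04722454, -0.08954594, -0.06226378,
        0.07252726,  0.11357535]), 'effort': array([-2.58547143e-04, -4.91284704e+01, -4.03903294e-01, -3.12526345e+01,
       -6.40594075e-02,  4.37659642e-02,  1.61017233e-04]), 'tool_pos': array([ 6.49441195e-01, -6.25594219e-05,  2.21464640e-01]), 'tool_rot': array([-1.79889122e+02,  5.42381874e-03,  8.99996378e+01]), 'force': array([ 0.56222203, -0.3653734 , -0.6408972 ]), 'wrist_torque': array([ 0.00419525, -0.036356  , -0.06115351]), 'grasp_force': 0.0, 'grip_width': 0.08714723381041735} 0.0187
scene 473.8816526020384 316.2132108690331 242.99892252240664 [ 1.30390107 -0.12872036  0.62416506]
side 514.7192476274596 318.3367634385131 241.6344674507825 [-0.1670095  -0.77059168  0.66115353]
```

View pics/scene0.png

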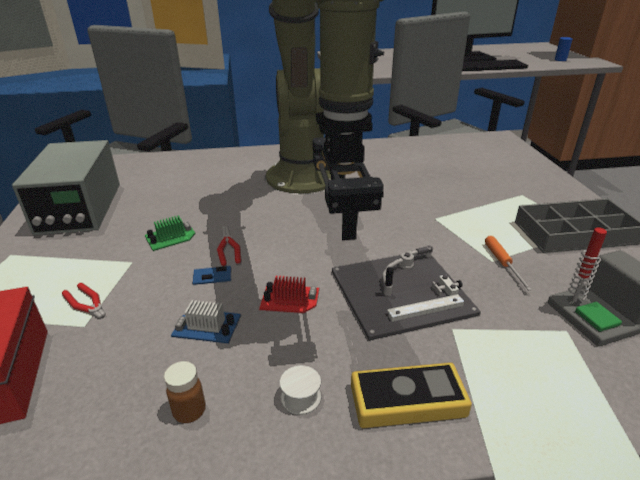

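View pics/side0.png

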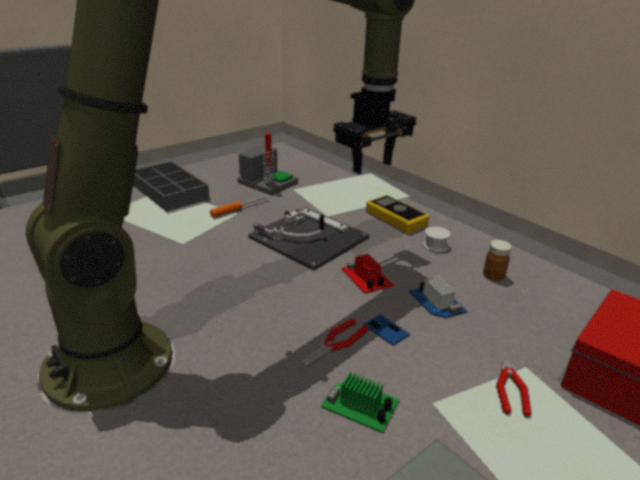

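Scene shows the jig at about (403,290), the wanted blue board with heat sink at (207,322), the spare at (212,275), the pliers at (230,250), the driver at (505,262). The red look-alike is at (290,293). I'll rectify the two areas to a metric top view.

```bash
cat > h.py <<'E'
import cv2,numpy as np
def load(n): return dict(np.load(n))
def world(c):
    R=cv2.Rodrigues(np.array(c["rvec"],float))[0]; t=np.array(c["tvec"],float).ravel()
    v,u=np.mgrid[:480,:640]; d=c["depth"]
    P=np.stack([(u-c["cx"])/c["fx"]*d,(v-c["cy"])/c["fy"]*d,d],-1)
    return (P-t)@R
def proj(c,X):
    K=np.array([[c["fx"],0,c["cx"]],[0,c["fy"],c["cy"]],[0,0,1]],float)
    return cv2.projectPoints(np.array(X,float).reshape(-1,1,3),np.array(c["rvec"],float),np.array(c["tvec"],float),K,None)[0][:,0]
def ortho(c,x0,x1,y0,y1,z,s): # s px per m ; image: row = x down from x0, col = y from y0
    src=proj(c,[[x0,y0,z],[x0,y1,z],[x1,y1,z],[x1,y0,z]]).astype(np.float32)
    W,H=int((y1-y0)*s),int((x1-x0)*s)
    M=cv2.getPerspectiveTransform(src,np.float32([[0,0],[W,0],[W,H],[0,H]]))
    return cv2.warpPerspective(c["pixels"],M,(W,H),flags=cv2.INTER_CUBIC)
E
python3 - <<'E'
from h import *
c=load("/tmp/scene0.npz"); P=world(c)
for n,(u,v) in dict(board=(207,322),jig=(360,310),red=(290,305),bench=(330,360),spare=(212,277)).items(): print(n,P[v,u].round(4), P[v-3:v+4,u-3:u+4,2].round(3).mean())
hsv=cv2.cvtColor(c["pixels"],cv2.COLOR_BGR2HSV)
def rect(m,name):
    k,l,s,_=cv2.connectedComponentsWithStats(m.astype(np.uint8)); 
    for i in range(1,k):
        if s[i,4]>150:
            q=P[l==i]; print(name,s[i],q[:,:2].mean(0).round(3),cv2.minAreaRect(q[:,:2].astype(np.float32)*1000), np.percentile(q[:,2],[5,50,95]).round(4))
near=(abs(P[...,0]-.75)<.3)&(abs(P[...,1])<.45)&(c["depth"]>0)
rect((hsv[...,0]>100)&(hsv[...,0]<125)&(hsv[...,1]>120)&near&(P[...,2]<.03),"blue")
rect((hsv[...,2]<75)&near&(P[...,2]>.008)&(P[...,2]<.016),"dark")
hs=near&(P[...,2]>.03)&(P[...,2]<.06); rect(hs,"tall")
E
```

```text
board [ 0.6327 -0.2466  0.0232] 0.02673469387755102
jig [0.6336 0.0412 0.0157] 0.01473469387755102
red [ 0.5908 -0.0899  0.0083] 0.008061224489795918
bench [ 0.7391 -0.034   0.0035] 0.002551020408163265
spare [ 0.476  -0.2466  0.0085] 0.009469387755102041
blue [193 269  37  15 365] [ 0.472 -0.249] ((470.01983642578125, -248.75009155273438), (77.0936508178711, 39.013916015625), 88.90352630615234) [0.0048 0.0077 0.0101]
blue [172 314  68  29 548] [ 0.645 -0.249] ((621.0017700195312, -250.97958374023438), (110.62742614746094, 75.61373901367188), 73.59895324707031) [0.0043 0.0074 0.0095]
dark [ 332  262  148   77 2412] [0.604 0.073] ((579.8047485351562, 137.9363250732422), (219.7140350341797, 227.37734985351562), 8.705828666687012) [0.0099 0.0143 0.0158]
dark [548 298  57  48 232] [0.723 0.43 ] ((715.7462158203125, 428.2722473144531), (128.70596313476562, 11.693281173706055), 14.639314651489258) [0.0082 0.0119 0.0154]
tall [383 245  50  45 432] [0.524 0.159] ((521.7349853515625, 158.3609619140625), (46.15561294555664, 191.01205444335938), 43.449832916259766) [0.0315 0.0371 0.0517]
tall [
[... 302 characters left out ...]
78) [0.0319 0.0442 0.0486]
tall [576 305  27  24 173] [0.729 0.444] ((730.9857788085938, 443.8357238769531), (61.600852966308594, 14.4974365234375), 3.362484931945801) [0.0308 0.034  0.0361]
tall [ 351  362  121   56 5116] [0.847 0.07 ] ((840.4927978515625, 72.67147827148438), (168.9821319580078, 86.21332550048828), 88.38156127929688) [0.0337 0.0392 0.0421]
tall [ 280  365   41   35 1113] [ 0.811 -0.093] ((809.0907592773438, -92.43051147460938), (62.999881744384766, 63.82318878173828), 41.478878021240234) [0.0403 0.0423 0.0439]
tall [166 378  38  35 533] [ 0.825 -0.263] ((817.1354370117188, -264.11175537109375), (33.516845703125, 51.13045883178711), 17.659439086914062) [0.0318 0.0472 0.0589]
```

```bash
python3 - <<'E'
from h import *
c=load("/tmp/scene0.npz")
a=ortho(c,.44,.72,-.40,-.12,.005,1400); b=ortho(c,.44,.72,0,.28,.012,1400)
def rt(x,y,d): d=np.radians(d); return np.array([x*np.cos(d)-y*np.sin(d),x*np.sin(d)+y*np.cos(d)])
def draw(im,pts,o,yaw,y0):
    q=[((p:=np.array(o)+rt(*v,yaw))[1]-y0,p[0]-.44) for v in pts]
    cv2.polylines(im,[(np.array(q)*1400).astype(np.int32)],True,(0,255,255),1)
draw(a,[(-.038,-.033),(-.016,-.055),(.038,-.055),(.038,.055),(-.038,.055)],(.621,-.251),-16.4,-.40)
O=(.5996,.1409)
for p in ([(-.13,-.115),(.09,-.115),(.09,.115),(-.13,.115)],[(.05,-.06),(.05,.09)],[(-.013,.079),(.037,.079),(.037,.095),(-.013,.095)],[(-.0886,.0429),(-.0108,-.0349)]): draw(b,p,O,8.7,0)
cv2.imwrite("pics/ortho0.png",np.hstack([a,b]))
E
```

```text
(no output)
```

View pics/ortho0.png

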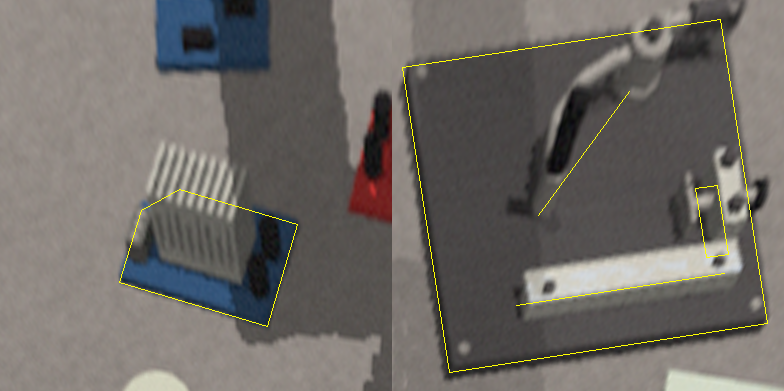

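```bash
python3 - <<'E'
from h import *
for n in("scene","side"):
    c=load(f"/tmp/{n}0.npz"); P=world(c)
    m=(c["depth"]>0)&(np.hypot(P[...,0]-.594,P[...,1]-.105)<.04)&(P[...,2]>.045)&(P[...,2]<.08); q=P[m]
    print(n,len(q),q.mean(0).round(4),q.min(0).round(4),q.max(0).round(4), np.median(q,0).round(4))
    print(proj(c,[[.5942,.1048,.075],[.5942,.1048,.035],[.6,.1409,.012]]).round(1))
E
```

```text
scene 117 [0.595  0.1052 0.0645] [0.5877 0.0992 0.0452] [0.5998 0.1132 0.0798] [0.5957 0.1051 0.0655]
[[389.2 270. ]
 [387.7 286.3]
 [405.2 295.4]]
side 72 [0.5898 0.1028 0.0625] [0.584  0.0961 0.0461] [0.5979 0.1123 0.0776] [0.5889 0.1022 0.0629]
[[322.4 215.1]
 [322.  229.1]
 [314.6 231. ]]
```

```bash
python3 -m jog '[{"dp":[4,-2,2],"twist":-10,"fingers":0.7},{"dp":[9,-5,6],"twist":-20,"fingers":0.7},{"dp":[10.5,-5.6,10],"twist":-30,"fingers":0.7},{"dp":[10.5,-5.6,10],"twist":-40,"fingers":0.7},{"dp":[10.5,-5.6,10],"twist":-50,"fingers":0.7},{"dp":[10.5,-5.6,10],"twist":-54,"fingers":0.7},{"dp":[10.5,-5.6,14],"twist":-54,"fingers":0.7},{"dp":[10.5,-5.6,17.5],"twist":-54,"fingers":0.7}]' 15
```

```text
time_s: 1.1
tool_pos: [0.5938, 0.1048, 0.0464]
tool_rot: [-180.0, 0.0, 144.0]
force: [-0.9, -0.6, -1.0]
grip_width: 0.0611
grasp_force: 0.0
```

```bash
python3 -m jog '[{"dp":[0,0,0],"twist":0,"fingers":0.1},{"dp":[0,0,0],"twist":0,"fingers":0.1},{"dp":[0,0,0],"twist":0,"fingers":0.1},{"dp":[0,0,0],"twist":0,"fingers":0.1},{"dp":[0,0,0],"twist":0,"fingers":0.1}]' 12
```

```text
time_s: 1.72
tool_pos: [0.5944, 0.105, 0.0483]
tool_rot: [180.0, 0.1, 144.0]
force: [-1.0, -0.3, -0.9]
grip_width: 0.0187
grasp_force: 0.0
```

```bash
python3 -m jog '[{"dp":[0.05,-1.03,0],"twist":5.4,"fingers":0.1},{"dp":[0.2,-2.06,0],"twist":10.8,"fingers":0.1},{"dp":[0.43,-3.05,0],"twist":16.1,"fingers":0.1},{"dp":[0.77,-4.03,0],"twist":21.5,"fingers":0.1},{"dp":[1.19,-4.98,0],"twist":26.9,"fingers":0.1},{"dp":[1.69,-5.86,0],"twist":32.2,"fingers":0.1},{"dp":[2.28,-6.71,0],"twist":37.6,"fingers":0.1},{"dp":[2.85,-7.4,0],"twist":42.3,"fingers":0.1}]' 12
```

```text
time_s: 2.72
tool_pos: [0.5274, 0.0615, 0.0481]
tool_rot: [180.0, 0.0, 101.5]
force: [-1.2, -0.0, 2.2]
grip_width: 0.0133
grasp_force: 12.0
```

```bash
python3 -m jog '[{"dp":[0,0,0],"twist":0,"fingers":0.1},{"dp":[0,0,0],"twist":0,"fingers":0.5},{"dp":[0,0,0],"twist":0,"fingers":0.5},{"dp":[0,0,0],"twist":0,"fingers":0.6},{"dp":[0,0,-3],"twist":0,"fingers":0.6},{"dp":[0,0,-7],"twist":0,"fingers":0.6},{"dp":[0,0,-12],"twist":0,"fingers":0.8}]'; python3 - <<'E'
from h import *
from cell import env
c=env.read_camera("scene");P=world(c);np.savez("/tmp/scene1.npz",**c)
q0=P[(c["depth"]>0)&(P[...,2]>.045)&(P[...,2]<.08)&(P[...,0]>.48)&(P[...,0]<.68)&(P[...,1]>0)&(P[...,1]<.2)]
print(len(q0),q0.mean(0).round(4),q0.min(0),q0.max(0)); cv2.imwrite("pics/s1.png",c["pixels"])
E
```

```text
time_s: 3.6
tool_pos: [0.527, 0.0618, 0.168]
tool_rot: [-179.9, -0.0, 101.7]
force: [1.2, -0.3, 0.2]
grip_width: 0.0559
grasp_force: 0.0
111 [0.5255 0.0683 0.0627] [0.50003695 0.05625855 0.04559721] [0.53122632 0.17488169 0.07858906]
```

```bash
python3 -m jog '[{"dp":[-6,0.5,0],"twist":5,"fingers":0.9},{"dp":[-12,1,0],"twist":10,"fingers":0.9},{"dp":[-18,1.6,0],"twist":15,"fingers":0.9},{"dp":[-24,2.2,0],"twist":20,"fingers":0.9},{"dp":[-29.5,2.6,0],"twist":25,"fingers":0.9},{"dp":[-32.5,2.9,0],"twist":28,"fingers":0.9},{"dp":[-32.5,2.9,4],"twist":28,"fingers":0.9},{"dp":[-32.5,2.9,8],"twist":28,"fingers":0.9}]' 20
python3 - <<'E'
from cell import env
import cv2
c=env.read_camera("wrist");cv2.imwrite("pics/w1.png",c["pixels"]);print(env.get_obs()["tool_pos"],env.get_obs()["tool_rot"])
E
```

```text
time_s: 4.65
tool_pos: [0.6225, -0.2514, 0.0867]
tool_rot: [179.9, 0.0, 73.7]
force: [0.2, 0.5, -0.6]
grip_width: 0.0784
grasp_force: 0.0
[ 0.61855144 -0.24946638  0.07980466] [-1.79508533e+02 -1.88199405e-02  7.37013614e+01]
```

View pics/w1.png

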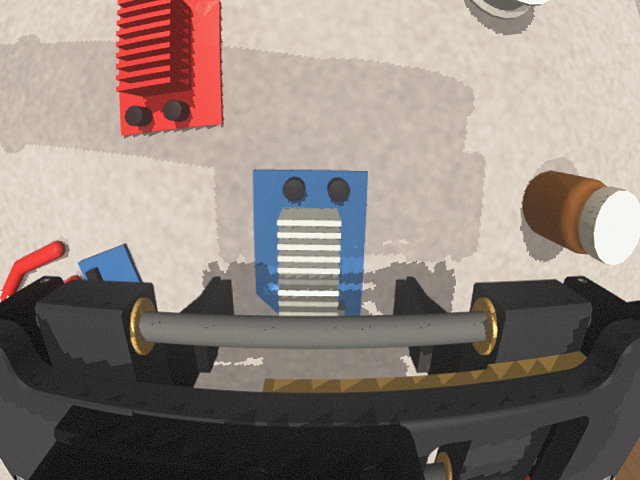

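Wrist view: the board is straight between the fingers (heat sink col 309, fingers 215–410), and the cut corner is at lower left (265,300), as modelled. Next: descend and grip.

```bash
python3 -m jog '[{"dp":[0,0,3],"twist":0,"fingers":0.9},{"dp":[0,0,5.5],"twist":0,"fingers":0.9},{"dp":[0,0,6.7],"twist":0,"fingers":0.9},{"dp":[0,0,6.7],"twist":0,"fingers":0.35},{"dp":[0,0,6.7],"twist":0,"fingers":0.3},{"dp":[0,0,6.7],"twist":0,"fingers":0.3},{"dp":[0,0,6.7],"twist":0,"fingers":0.3},{"dp":[0,0,6.7],"twist":0,"fingers":0.3}]' 20
python3 -m jog '[{"dp":[0,0,0],"twist":0,"fingers":0.3},{"dp":[0,0,0],"twist":0,"fingers":0.3}]' 20
```

```text
time_s: 5.7
tool_pos: [0.6213, -0.2504, 0.0209]
tool_rot: [-179.9, 0.0, 73.7]
force: [-4.1, 1.4, 3.5]
grip_width: 0.0361
grasp_force: 1.8
time_s: 5.95
tool_pos: [0.6213, -0.2505, 0.0209]
tool_rot: [-179.9, -0.0, 73.7]
force: [-3.1, 2.0, 5.0]
grip_width: 0.0359
grasp_force: 20.0
```

```bash
python3 -m jog '[{"dp":[0,0,-5],"twist":0,"fingers":0.3},{"dp":[1,-0.4,-10],"twist":0,"fingers":0.3},{"dp":[6,-2,-11],"twist":-5,"fingers":0.3},{"dp":[12,-4.2,-11],"twist":-10,"fingers":0.3},{"dp":[18,-6.4,-11],"twist":-15,"fingers":0.3},{"dp":[24,-8.5,-11],"twist":-20,"fingers":0.3},{"dp":[30,-10.6,-11],"twist":-25,"fingers":0.3},{"dp":[35.2,-12.5,-11],"twist":-25,"fingers":0.3}]' 20
python3 -m jog '[{"dp":[0,0,1],"twist":0,"fingers":0.3},{"dp":[0,0,3],"twist":0,"fingers":0.3},{"dp":[0,0,4],"twist":0,"fingers":0.3},{"dp":[0,0,4],"twist":0,"fingers":0.3}]' 20
python3 - <<'E'
from cell import env
import cv2,numpy as np
from h import *
c=env.read_camera("wrist");w=c["pixels"]
s=env.read_camera("scene");np.savez("/tmp/scene2.npz",**s);P=world(s)
cv2.imwrite("pics/c2.png",np.hstack([cv2.resize(s["pixels"][200:350,300:500],None,fx=2,fy=2),cv2.resize(w,(400,300))]))
o=env.get_obs();print(o["tool_pos"],o["tool_rot"],o["force"])
E
```

```text
time_s: 6.95
tool_pos: [0.6003, 0.1247, 0.1298]
tool_rot: [180.0, -0.0, 98.8]
force: [-0.2, -1.2, -2.5]
grip_width: 0.0357
grasp_force: 20.0
time_s: 7.45
tool_pos: [0.5998, 0.1204, 0.0887]
tool_rot: [-179.8, 0.0, 98.6]
force: [0.0, -0.7, -2.1]
grip_width: 0.036
grasp_force: 20.0
[0.60098026 0.12137133 0.09058355] [1.79984714e+02 1.19298257e-02 9.86013786e+01] [ 0.29595138 -0.18004517 -2.31672289]
```

View pics/c2.png

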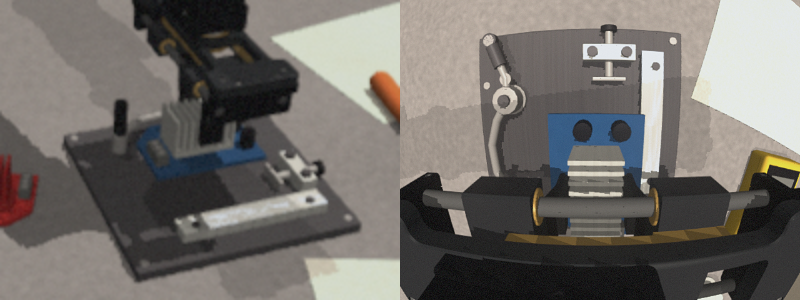

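Held square above the bed with the post back at left; the foot is visible about 20 mm out. Lowering.

```bash
python3 -m jog '[{"dp":[0,0,2.5],"twist":0,"fingers":0.3},{"dp":[0,0,4.5],"twist":0,"fingers":0.3},{"dp":[0,0,5.2],"twist":0,"fingers":0.3},{"dp":[0,0,5.3],"twist":0,"fingers":0.3},{"dp":[0,0,5.4],"twist":0,"fingers":0.3},{"dp":[0,0,5.4],"twist":0,"fingers":0.3}]' 20
python3 -m jog '[{"dp":[0,0,0.1],"twist":0,"fingers":0.3},{"dp":[0,0,0.1],"twist":0,"fingers":0.3}]' 20
python3 -m jog '[{"dp":[0,0,0.1],"twist":0,"fingers":0.3},{"dp":[0,0,0.1],"twist":0,"fingers":0.3}]' 20
```

```text
time_s: 8.3
tool_pos: [0.6011, 0.1226, 0.0373]
tool_rot: [179.9, -0.0, 98.7]
force: [-0.2, -0.2, -3.2]
grip_width: 0.0357
grasp_force: 20.0
time_s: 8.55
tool_pos: [0.6006, 0.1224, 0.0357]
tool_rot: [180.0, 0.0, 98.7]
force: [-0.2, 0.5, -3.2]
grip_width: 0.0358
grasp_force: 20.0
time_s: 8.8
tool_pos: [0.6005, 0.1224, 0.0345]
tool_rot: [-180.0, 0.0, 98.7]
force: [-0.4, -0.5, -2.8]
grip_width: 0.0359
grasp_force: 20.0
```

```bash
python3 -m jog '[{"dp":[0,0,0.1],"twist":0,"fingers":0.3},{"dp":[0,0,0.1],"twist":0,"fingers":0.3}]' 20
python3 -m jog '[{"dp":[0,0,0.1],"twist":0,"fingers":0.3},{"dp":[0,0,0.1],"twist":0,"fingers":0.3}]' 20
```

```text
time_s: 9.05
tool_pos: [0.6005, 0.1224, 0.0335]
tool_rot: [-180.0, 0.0, 98.7]
force: [0.5, 0.5, -2.9]
grip_width: 0.0357
grasp_force: 20.0
time_s: 9.3
tool_pos: [0.6007, 0.1225, 0.0329]
tool_rot: [180.0, 0.0, 98.7]
force: [-1.0, 0.3, 0.6]
grip_width: 0.036
grasp_force: 20.0
```

```bash
python3 -m jog '[{"dp":[0,0.3,0],"twist":0,"fingers":0.3},{"dp":[0,0.6,0],"twist":0,"fingers":0.3},{"dp":[0,0.9,0],"twist":0,"fingers":0.3},{"dp":[0,1.1,0],"twist":0,"fingers":0.3},{"dp":[0,1.1,0],"twist":0,"fingers":0.3}]' 20
python3 -m jog '[{"dp":[0,0.1,0],"twist":0,"fingers":0.3},{"dp":[0,0.1,0],"twist":0,"fingers":0.3}]' 20
python3 -m jog '[{"dp":[0,0.1,0],"twist":0,"fingers":0.3},{"dp":[0,0.1,0],"twist":0,"fingers":0.3}]' 20
```

```text
time_s: 9.93
tool_pos: [0.6113, 0.1242, 0.0329]
tool_rot: [-180.0, -0.0, 98.7]
force: [-5.0, -0.7, 4.8]
grip_width: 0.0362
grasp_force: 20.0
time_s: 10.18
tool_pos: [0.6118, 0.1242, 0.0329]
tool_rot: [-179.9, 0.0, 98.7]
force: [-6.2, -1.1, 5.8]
grip_width: 0.0358
grasp_force: 20.0
time_s: 10.42
tool_pos: [0.6119, 0.1243, 0.0329]
tool_rot: [-179.8, 0.0, 98.7]
force: [-9.0, -1.1, 8.5]
grip_width: 0.0358
grasp_force: 20.0
```

```bash
python3 - <<'E'
from cell import env
import cv2,numpy as np
from h import *
c=env.read_camera("wrist");w=c["pixels"]
s=env.read_camera("scene")
cv2.imwrite("pics/c3.png",np.hstack([cv2.resize(s["pixels"][230:330,350:480],(520,400),interpolation=cv2.INTER_CUBIC),cv2.resize(w[40:340,200:480],(280,300))[:,:].copy() if 0 else cv2.copyMakeBorder(w[40:340,200:480],0,100,0,0,0)]))
E
```

```text
(no output)
```

View pics/c3.png

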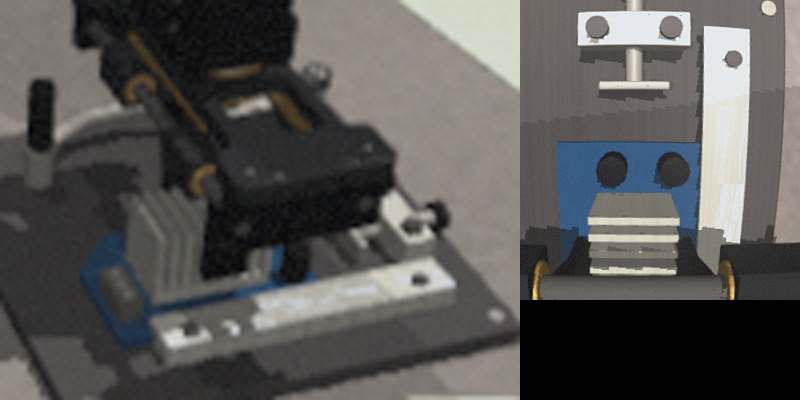

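Wrist crop: the board's right edge (col 703) has gone under the lip with a few mm hidden; the foot's front is at row 87, about 28 mm ahead of the board's end. I'll ease the downward press a little and push further in +x.

```bash
python3 -m jog '[{"dp":[0,0,-0.05],"twist":0,"fingers":0.3},{"dp":[0,0,-0.05],"twist":0,"fingers":0.3}]' 20
python3 -m jog '[{"dp":[0,0.1,0],"twist":0,"fingers":0.3},{"dp":[0,0.1,0],"twist":0,"fingers":0.3}]' 20
python3 -m jog '[{"dp":[0,0.1,0],"twist":0,"fingers":0.3},{"dp":[0,0.1,0],"twist":0,"fingers":0.3}]' 20
```

```text
time_s: 10.78
tool_pos: [0.6119, 0.1242, 0.033]
tool_rot: [-179.8, 0.0, 98.7]
force: [-7.2, -0.3, 6.2]
grip_width: 0.0361
grasp_force: 19.9
time_s: 11.02
tool_pos: [0.612, 0.1242, 0.033]
tool_rot: [-179.7, 0.0, 98.7]
force: [-10.8, -2.0, 7.9]
grip_width: 0.0359
grasp_force: 19.9
time_s: 11.28
tool_pos: [0.6121, 0.1242, 0.0331]
tool_rot: [-179.6, 0.0, 98.7]
force: [-12.5, -2.4, 11.4]
grip_width: 0.0361
grasp_force: 19.9
```

```bash
python3 -m jog '[{"dp":[0,-0.25,-0.05],"twist":0,"fingers":0.3},{"dp":[0.3,-0.25,-0.05],"twist":0,"fingers":0.3},{"dp":[0.6,-0.25,-0.05],"twist":0,"fingers":0.3},{"dp":[0.9,-0.25,-0.05],"twist":0,"fingers":0.3},{"dp":[1.2,-0.25,-0.05],"twist":0,"fingers":0.3},{"dp":[1.5,-0.25,-0.05],"twist":0,"fingers":0.3},{"dp":[1.8,-0.25,-0.05],"twist":0,"fingers":0.3},{"dp":[2.0,-0.25,-0.05],"twist":0,"fingers":0.3}]' 20
python3 -m jog '[{"dp":[0.1,0,0],"twist":0,"fingers":0.3},{"dp":[0.2,0,0],"twist":0,"fingers":0.3},{"dp":[0.2,0,0],"twist":0,"fingers":0.3}]' 20
```

```text
time_s: 12.28
tool_pos: [0.6096, 0.1385, 0.0331]
tool_rot: [-179.8, 0.4, 98.5]
force: [-5.8, -9.8, 4.0]
grip_width: 0.0355
grasp_force: 19.9
time_s: 12.65
tool_pos: [0.6093, 0.1404, 0.0332]
tool_rot: [-179.8, 0.4, 98.5]
force: [-5.2, -9.6, 5.5]
grip_width: 0.0359
grasp_force: 19.9
```

```bash
python3 -m jog '[{"dp":[0,0,0],"twist":0,"fingers":0.3},{"dp":[0,0,0],"twist":0,"fingers":0.3}]' 20
python3 -m jog '[{"dp":[0.1,0,0],"twist":0,"fingers":0.3},{"dp":[0.1,0,0],"twist":0,"fingers":0.3}]' 20
python3 - <<'E'
from cell import env
import cv2,numpy as np
w=env.read_camera("wrist")["pixels"]
cv2.imwrite("pics/c4.png",cv2.resize(w[40:290,200:480],None,fx=2,fy=2))
E
```

```text
time_s: 12.9
tool_pos: [0.6093, 0.1405, 0.0331]
tool_rot: [-179.8, 0.4, 98.5]
force: [-5.2, -10.0, 4.3]
grip_width: 0.0358
grasp_force: 19.9
time_s: 13.15
tool_pos: [0.6091, 0.1414, 0.0332]
tool_rot: [-179.8, 0.4, 98.5]
force: [-5.3, -9.1, 4.6]
grip_width: 0.0358
grasp_force: 19.9
```

View pics/c4.png

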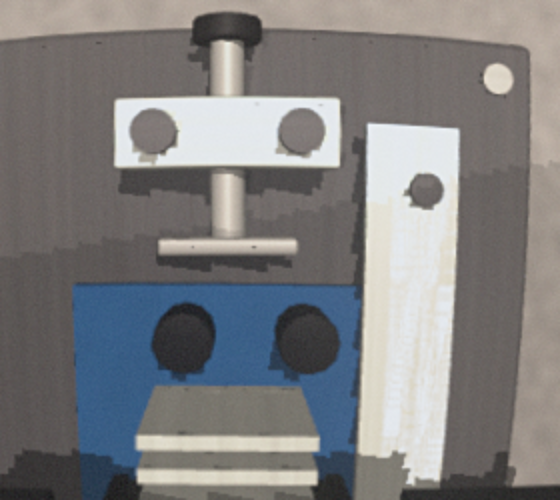

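Gap from the board's end (row 284) to the foot (row 255) is about 7 mm, so the 9 N is sliding friction. I'll ease off a little and continue.

```bash
python3 -m jog '[{"dp":[0,-0.1,-0.1],"twist":0,"fingers":0.3},{"dp":[0.2,-0.1,-0.1],"twist":0,"fingers":0.3},{"dp":[0.4,-0.1,-0.1],"twist":0,"fingers":0.3},{"dp":[0.4,-0.1,-0.1],"twist":0,"fingers":0.3}]' 20
python3 -m jog '[{"dp":[0.1,0,0],"twist":0,"fingers":0.3},{"dp":[0.1,0,0],"twist":0,"fingers":0.3}]' 20
python3 -m jog '[{"dp":[0.1,0,0],"twist":0,"fingers":0.3},{"dp":[0.1,0,0],"twist":0,"fingers":0.3}]' 20
```

```text
time_s: 13.7
tool_pos: [0.608, 0.1492, 0.0341]
tool_rot: [-180.0, 0.1, 98.7]
force: [-1.9, -5.3, -2.2]
grip_width: 0.0361
grasp_force: 19.9
time_s: 13.95
tool_pos: [0.608, 0.1493, 0.0341]
tool_rot: [-180.0, 0.2, 98.7]
force: [-1.5, -6.9, -2.0]
grip_width: 0.0361
grasp_force: 19.9
time_s: 14.2
tool_pos: [0.608, 0.1493, 0.0342]
tool_rot: [-180.0, 0.3, 98.6]
force: [-2.0, -7.8, -1.3]
grip_width: 0.0361
grasp_force: 19.9
```

Stopped hard at y 0.1493 with the force rising, so the board is on the foot. Set down the last millimetre, then open.

```bash
python3 -m jog '[{"dp":[0,0,0.1],"twist":0,"fingers":0.3},{"dp":[0.0,0.05,0.15],"twist":0,"fingers":0.3},{"dp":[0.0,0.05,0.15],"twist":0,"fingers":0.3}]' 20
python3 -m jog '[{"dp":[0,0,0],"twist":0,"fingers":0.55},{"dp":[0,0,0],"twist":0,"fingers":0.6},{"dp":[0,0,0],"twist":0,"fingers":0.65},{"dp":[0,0,0],"twist":0,"fingers":0.65},{"dp":[0,0,-3],"twist":0,"fingers":0.65},{"dp":[0,0,-7],"twist":0,"fingers":0.65},{"dp":[0,0,-11],"twist":0,"fingers":0.65},{"dp":[0,0,-11],"twist":0,"fingers":0.65}]'
python3 - <<'E'
from cell import env
import cv2,numpy as np
from h import *
w=env.read_camera("wrist")["pixels"]; s=env.read_camera("scene")
cv2.imwrite("pics/c5.png",np.hstack([cv2.resize(w,(533,400)),cv2.resize(s["pixels"][230:330,350:415],(260,400))]))
E
```

```text
time_s: 14.58
tool_pos: [0.6081, 0.1492, 0.0333]
tool_rot: [-179.9, 0.3, 98.7]
force: [-4.8, -8.7, 3.1]
grip_width: 0.036
grasp_force: 19.9
time_s: 15.58
tool_pos: [0.6108, 0.154, 0.1475]
tool_rot: [179.5, -0.1, 98.7]
force: [0.2, 0.3, -0.3]
grip_width: 0.0564
grasp_force: 0.0
```

View pics/c5.png

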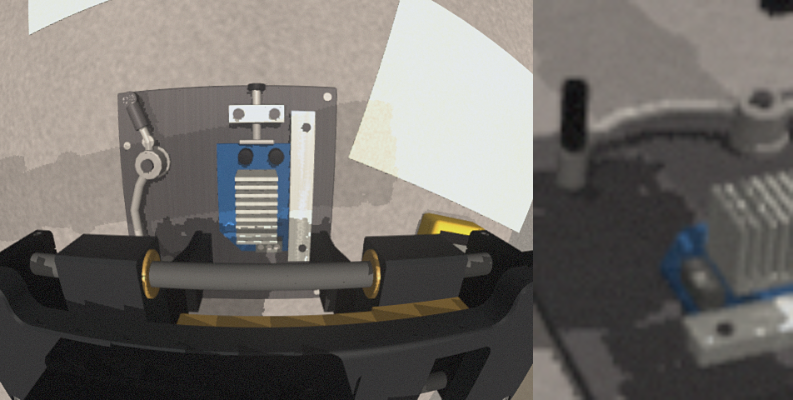

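Wrist view: the board's end is on the foot (row 143), its long edge is under the lip, and the arm is still back at left (post at (573,115) in the right crop). Next: fetch the post.

```bash
python3 -m jog '[{"dp":[-2.5,-3.2,0],"twist":0,"fingers":0.6},{"dp":[-5,-6.4,0],"twist":-2,"fingers":0.6},{"dp":[-7.76,-9.73,0],"twist":-2,"fingers":0.6},{"dp":[-7.76,-9.73,0],"twist":-2,"fingers":0.6},{"dp":[-7.76,-9.73,0],"twist":-2,"fingers":0.6}]' 12
```

```text
time_s: 16.3
tool_pos: [0.5234, 0.0619, 0.1422]
tool_rot: [-180.0, -0.0, 100.7]
force: [0.2, 0.0, 0.6]
grip_width: 0.052
grasp_force: 0.0
```

```bash
python3 -m jog '[{"dp":[-0.05,0.27,4],"twist":0,"fingers":0.6},{"dp":[-0.05,0.27,7],"twist":0,"fingers":0.6},{"dp":[-0.05,0.27,8.1],"twist":0,"fingers":0.6},{"dp":[-0.05,0.27,8.1],"twist":0,"fingers":0.1},{"dp":[-0.05,0.27,8.1],"twist":0,"fingers":0.1},{"dp":[-0.05,0.27,8.1],"twist":0,"fingers":0.1},{"dp":[-0.05,0.27,8.1],"twist":0,"fingers":0.1},{"dp":[-0.05,0.27,8.1],"twist":0,"fingers":0.1}]' 15
python3 -m jog '[{"dp":[0,0,0],"twist":0,"fingers":0.1},{"dp":[0,0,0],"twist":0,"fingers":0.1}]'
```

```text
time_s: 17.3
tool_pos: [0.5246, 0.061, 0.0623]
tool_rot: [-179.8, 0.0, 100.7]
force: [-5.0, -1.1, 6.8]
grip_width: 0.0132
grasp_force: 15.0
time_s: 17.55
tool_pos: [0.5245, 0.061, 0.0623]
tool_rot: [-179.8, 0.0, 100.7]
force: [-5.5, -1.5, 5.6]
grip_width: 0.0131
grasp_force: 15.0
```

```bash
python3 -m jog '[{"dp":[0.03,0.77,0],"twist":-4,"fingers":0.1},{"dp":[0.11,1.53,0],"twist":-8,"fingers":0.1},{"dp":[0.24,2.29,0],"twist":-12,"fingers":0.1},{"dp":[0.43,3.03,0],"twist":-16,"fingers":0.1},{"dp":[0.66,3.76,0],"twist":-20,"fingers":0.1},{"dp":[0.95,4.47,0],"twist":-24,"fingers":0.1},{"dp":[1.29,5.16,0],"twist":-28,"fingers":0.1},{"dp":[1.5,5.5,0],"twist":-30,"fingers":0.1}]' 15
python3 -m jog '[{"dp":[0,0,0],"twist":0,"fingers":0.1},{"dp":[0,0,0],"twist":0,"fingers":0.1}]'
```

```text
time_s: 18.55
tool_pos: [0.579, 0.0885, 0.0625]
tool_rot: [179.8, 0.0, 130.8]
force: [3.3, 4.2, -2.0]
grip_width: 0.0133
grasp_force: 15.0
time_s: 18.8
tool_pos: [0.5791, 0.0887, 0.0625]
tool_rot: [179.7, 0.0, 130.8]
force: [4.3, 4.6, -2.6]
grip_width: 0.013
grasp_force: 15.0
```

```bash
python3 -m jog '[{"dp":[0,0.15,0],"twist":-1,"fingers":0.1},{"dp":[0.01,0.3,0],"twist":-1.5,"fingers":0.1},{"dp":[0.01,0.3,0],"twist":-1.5,"fingers":0.1}]'
python3 -m jog '[{"dp":[0,0.15,0],"twist":-1,"fingers":0.1},{"dp":[0.01,0.3,0],"twist":-1.5,"fingers":0.1},{"dp":[0.01,0.3,0],"twist":-1.5,"fingers":0.1}]'
```

```text
time_s: 19.18
tool_pos: [0.5813, 0.0908, 0.0626]
tool_rot: [179.7, 0.0, 132.3]
force: [4.4, 5.0, -3.2]
grip_width: 0.013
grasp_force: 15.0
time_s: 19.55
tool_pos: [0.5835, 0.0931, 0.0626]
tool_rot: [179.7, 0.0, 133.8]
force: [4.1, 6.4, -2.4]
grip_width: 0.0132
grasp_force: 15.0
```

```bash
python3 -m jog '[{"dp":[0,0.15,0],"twist":-1,"fingers":0.1},{"dp":[0,0.15,0],"twist":-1,"fingers":0.1}]'
python3 -m jog '[{"dp":[0,0.15,0],"twist":-1,"fingers":0.1},{"dp":[0,0.15,0],"twist":-1,"fingers":0.1}]'
python3 -m jog '[{"dp":[0,0.15,0],"twist":-1,"fingers":0.1},{"dp":[0,0.15,0],"twist":-1,"fingers":0.1}]'
```

```text
time_s: 19.8
tool_pos: [0.5838, 0.0933, 0.0625]
tool_rot: [179.8, 0.0, 134.7]
force: [3.4, 5.4, -1.3]
grip_width: 0.0128
grasp_force: 15.0
time_s: 20.05
tool_pos: [0.584, 0.0934, 0.0624]
tool_rot: [180.0, -0.0, 135.7]
force: [-0.3, 4.5, 2.4]
grip_width: 0.0132
grasp_force: 15.0
time_s: 20.3
tool_pos: [0.5842, 0.0935, 0.0623]
tool_rot: [-179.9, -0.1, 136.7]
force: [-3.5, 3.7, 4.4]
grip_width: 0.0131
grasp_force: 15.0
```

Roller has met the corner (no more motion, force falling to zero). Release and lift.

```bash
python3 -m jog '[{"dp":[0,-0.1,0],"twist":0,"fingers":0.4},{"dp":[0,-0.1,0],"twist":0,"fingers":0.5},{"dp":[0,-0.1,0],"twist":0,"fingers":0.5},{"dp":[0,-0.1,0],"twist":0,"fingers":0.5},{"dp":[0,-0.1,-3],"twist":0,"fingers":0.5},{"dp":[0,-0.1,-7],"twist":0,"fingers":0.5},{"dp":[-3,-0.1,-12],"twist":0,"fingers":0.5},{"dp":[-6,-4,-14],"twist":0,"fingers":0.5}]'
python3 -m jog '[{"dp":[-4,-4,0],"twist":0,"fingers":0.5},{"dp":[-8,-8,0],"twist":0,"fingers":0.5},{"dp":[-10,-10,0],"twist":0,"fingers":0.5},{"dp":[-10,-10,0],"twist":0,"fingers":0.5}]'
python3 - <<'E'
from cell import env
import cv2,numpy as np
from h import *
s=env.read_camera("scene");o=ortho(s,.46,.72,.02,.27,.017,1400);P=world(s)
def rt(x,y,d=8.7): d=np.radians(d); return np.array([.5996+x*np.cos(d)-y*np.sin(d),.1409+x*np.sin(d)+y*np.cos(d)])
q=np.array([rt(.0098+x,.007+y)[::-1]-[.02,.46] for x,y in [(-.038,-.033),(-.016,-.055),(.038,-.055),(.038,.055),(-.038,.055)]])*1400
cv2.polylines(o,[q.astype(np.int32)],True,(0,255,255),1)
cv2.imwrite("pics/c6.png",np.hstack([o,cv2.resize(s["pixels"][230:335,330:480],(520,364),interpolation=cv2.INTER_CUBIC)[:,80:520]]))
p=P[(s["depth"]>0)&(P[...,2]>.058)&(P[...,2]<.08)&(abs(P[...,0]-.57)<.08)&(P[...,1]>.03)&(P[...,1]<.13)];print(p.mean(0))
E
```

```text
time_s: 21.3
tool_pos: [0.6041, 0.0258, 0.2056]
tool_rot: [179.7, 0.2, 137.0]
force: [1.0, -0.4, -0.1]
grip_width: 0.0435
grasp_force: 0.0
time_s: 21.8
tool_pos: [0.6051, -0.1218, 0.2018]
tool_rot: [-179.9, 0.0, 136.4]
force: [1.2, -0.3, -0.0]
grip_width: 0.0434
grasp_force: 0.0Traceback (most recent call last):
  File "<stdin>", line 8, in <module>
    return _nx.concatenate(arrs, 1, dtype=dtype, casting=casting)
           ~~~~~~~~~~~~~~~^^^^^^^^^^^^^^^^^^^^^^^^^^^^^^^^^^^^^^^
ValueError: all the input array dimensions except for the concatenation axis must match exactly, but along dimension 0, the array at index 0 has size 363 and the array at index 1 has size 364
```

```bash
python3 - <<'E'
from cell import env
import cv2,numpy as np
from h import *
s=env.read_camera("scene");o=ortho(s,.46,.72,.02,.27,.017,1400);P=world(s)
def rt(x,y,d=8.7): d=np.radians(d); return np.array([.5996+x*np.cos(d)-y*np.sin(d),.1409+x*np.sin(d)+y*np.cos(d)])
q=np.array([rt(.0098+x,.007+y)[::-1]-[.02,.46] for x,y in [(-.038,-.033),(-.016,-.055),(.038,-.055),(.038,.055),(-.038,.055)]])*1400
cv2.polylines(o,[q.astype(np.int32)],True,(0,255,255),1)
cv2.imwrite("pics/c6.png",np.hstack([cv2.resize(o,(350,364)),cv2.resize(s["pixels"][230:335,330:480],(520,364),interpolation=cv2.INTER_CUBIC)[:,80:520]]))
p=P[(s["depth"]>0)&(P[...,2]>.058)&(P[...,2]<.08)&(abs(P[...,0]-.57)<.08)&(P[...,1]>.03)&(P[...,1]<.13)];print(p.mean(0))
E
```

```text
[0.59583471 0.10616662 0.06642808]
```

View pics/c6.png

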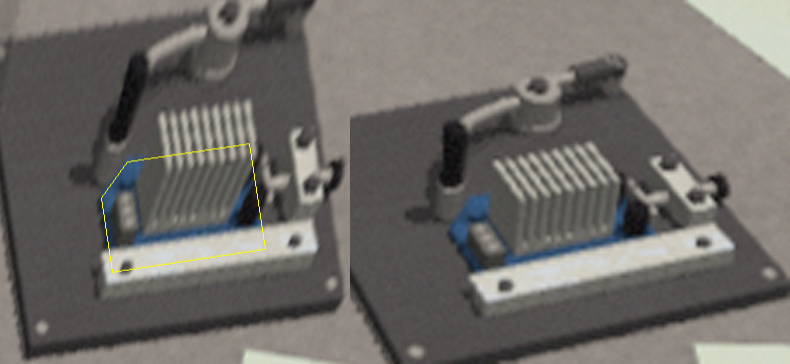

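```bash
python3 - <<'E'
from cell import env
from h import *
for nm in("scene","side"):
  s=env.read_camera(nm);P=world(s)
  m=(s["depth"]>0)&(P[...,2]>.05)&(P[...,2]<.08)&(abs(P[...,0]-.57)<.08)&(P[...,1]>.03)&(P[...,1]<.14)&(s["pixels"].max(2)<60)
  p=P[m];c=np.median(p,0);a=-np.degrees(np.arctan2(c[1]-.1699,c[0]-.5055))-36.3+0
  print(nm,len(p),c,p.min(0),p.max(0),"q deg",a)
  print(proj(s,[[.5842,.0935,.075],[.5942,.1048,.075]]))
  v,u=np.nonzero(m);print(u.min(),u.max(),v.min(),v.max())
print(env.get_obs()["time_s"])
E
```

```text
scene 91 [0.587169   0.09444386 0.06659532] [0.57791428 0.08854134 0.05056269] [0.58971461 0.10212781 0.0792702 ] q deg 6.435655325283157
[[382.21769417 267.49902753]
 [389.22719045 270.0211982 ]]
379 386 265 279
side 57 [0.57954217 0.09034547 0.06329166] [0.57373159 0.08590355 0.05063831] [0.58738069 0.10178041 0.07815797] q deg 10.755377743119297
[[322.31094735 217.85916346]
 [322.44504151 215.13235026]]
319 324 217 228
22.0
```

The post sits at about 0.15 rad (median of both views) against the cut corner, the board is under the lip and on the foot, and the hand is clear.

```bash
python3 -c "
from cell import env
print(env.sign_off())"
```

```text
the job is handed in; nothing more can be done
None
```

I handed the job in at about 22 s. The board lies flat under the lip with its end on the foot, and the arm has sprung forward to about 0.15 rad against the cut corner. The hand was clear, the spare board and tools were not touched, and sign-off returned no verdict.

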